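Set the potato slicer to its third thickness and lock it

TASK

Set the potato slicer's thickness: from the closed end where it stands, gently push the gauge slider forward through its clicks with a fingertip and leave it resting in the third notch, never running past it. Then push the lock lever beside it right over to its far side so the setting is locked. Do not shift the potatoes and hand tools lying around.

Things in the scene. Friction and masses are not known exactly. Their poses are not given: they have to be found in the camera images.
- slicer: Bench potato slicer, fixed, base 280 x 460 mm. Origin: centre of its underside on the table; x forward (away from the robot at yaw 0, yaw within 0.3 rad), y left, z up. Right part (x -130..130, y -225..-5 mm): flat white gauge housing, top 60 mm above the table, with slider and lock. Left part: metal cutting deck, top 74 mm, with a feed carriage round y = 160 mm, 193 mm tall.
- gauge (a joint): Travel (m) of the gauge slider along the slicer's +x. 0: closed end, where it starts (not counted). Notches every 0.018: first 0.018, second 0.036, third 0.054, then 0.072, 0.090 (end stop); black lines beside the slot mark the six places. The push rises to about 4 N a quarter of the way between notches, drops to nothing half-way; there it runs on by itself into the next notch, within 1 mm.
- gauge_top (a point): Centre of the top of the slider's upright black tab, 14 mm along the slicer's x, 36 mm along y, 42 mm tall, its top 102.5 mm above the table. With the slider at 0 it is at x = -45, y = -70 mm in the slicer's frame and moves along +x with the joint. The housing is bare (60 mm high) for 75 mm behind the tab and 35 mm either side of the slot.
- lock (a joint): Angle (rad) of the lock lever about the slicer's +y: 0 leans back to -x (released, 0.5 rad off upright), 1.0 leans forward to +x (locked), with a stop at each end. Starts between 0 and 0.2, stays where it is left; about 2 N at the ball moves it.
- lock_ball (a point): Centre of the black ball (22 mm across) at the end of the lock lever, a 10 mm steel bar. Its pivot is at x = 0, y = -187 mm in the slicer's frame, 76 mm above the table, between two steel cheeks (50 mm along x, tops at 86 mm, 42 mm over their outer faces). Ball centre 70 mm from the pivot: 137 mm above the table at either end, 146 mm upright.
- potato_a: Small peeled potato, 58 x 40 x 40 mm, lying on the gauge housing near its forward edge, between the lines of slider and lock. Origin: its underside.
- potato_b: Peeled potato, 75 x 52 x 52 mm, lying on the cutting deck by its rear right corner. Origin: its underside.
- potato_c: Large unpeeled potato, 100 x 68 x 68 mm, on the table beyond the slicer. Origin: its underside.
- potato_d: Unpeeled potato, 85 x 60 x 60 mm, on the table beyond the slicer. Origin: its underside.
- peeler: Y-shaped peeler with a white handle, 155 x 50 x 12 mm, flat on the table to the right of the slicer. Origin: under its middle.
- knife: Kitchen knife with a white handle, 255 x 22 x 14 mm, flat on the table to the right of the peeler. Origin: under its middle.
- scrub_brush: Wooden vegetable brush, 120 x 50 x 36 mm, on the table beyond the slicer. Origin: centre of its underside.

How it is judged:
By the outcome, as a careful person would: the job done as asked, in the order asked, and still so for the second after the job is handed in, with the robot touching nothing.
It also fails if it takes over 51 s, if anything falls off the work surface, if the arm or the gripper's body presses on something with over 40 N, if the wrist force passes 120 N, or if a joint passes its speed limit or range.

ROBOT

A 7-joint arm with a two-finger parallel gripper is mounted at the origin on the work surface. World frame = base frame: x ahead of the robot, y to its left, z up, the work surface at z = 0. Lengths are in m, angles in rad, forces in N, time in s.
With the tool pointing down it reaches from about 0.4 to 0.875 m from the base axis. Payload 19.3 kg.
Tool frame: the origin (TCP) lies midway between the tips of the shut fingers; the grasp point (between the pads) lies 19 mm behind it; z points along the fingers, y is the line along which they close (so a half turn about z gives the same grasp; the last joint's range is limited). The gripper opens to 85 mm and grips with 20 to 120 N. Pads are 22 mm wide; open, the fingers measure 114 mm over their backs; the gripper's body (76 mm by 85 mm) begins 54 mm behind the grasp point. The pads swing forward as they close: fully open they stand 13 mm farther back than shut.
Start: joints at [1.034, 0.521, -0.036, 1.599, 0.021, 1.021, -0.113], TCP at [0.281, -0.558, 0.231] pointing down, gripper open.
Joint ranges: [-2.91, 2.91], [-0.3, 2.13], [-1.5, 1.42], [0.17, 2.43], [-1.26, 4.41], [0.16, 1.93], [-2.52, 2.52]. Speed limits (rad/s): [1.89, 1.89, 2.39, 2.39, 3.01, 3.01, 3.01].

INTERFACE

Orientations are given as [roll, pitch, yaw] about the fixed x, y, z axes, in that order (R = Rz(yaw) Ry(pitch) Rx(roll)).
In Python, from plant import get_state, optics, r gives the robot as it stands.
- The arm moves only by the tool apply_moves, never from a script. Its argument "series" is a list of rows, each a list of 3 entries, a list of its own where there are three numbers: the shift along the tool's x, y, z in units of 0.15 m (1.0 is 0.15 m), then the turn, a rotation vector about the tool's x, y, z in units of 45 degrees (1.0 is 45 degrees), then the opening, from -1 (shut) to 1 (fully open). A call has 1 to 5 rows; each row is the pose to reach, as a shift and turn from the pose commanded when the call began, along the tool's axes at that moment; what a row does not reach only later rows make up. A row lasts 1/10 s, in which the tool goes at most 50 mm and 8.59 degrees, less where a joint would pass 70% of its speed; a pose out of reach is approached as far as the arm can. A call with a number of a shift or a turn outside -1 to 1 is refused whole. A call with a gripper value outside its range is refused whole. The fingers move at their own pace and stop on an object; "force" is the grip in N (left out, the last holds). Time passes only in rows, so rows that repeat a pose let the fingers close. It gives the time, the measured TCP pose, the force, the opening and the grip force at its end, in the units of the state.
- get_state(): the state, without advancing time (a new reading comes with each control period).
- optics.get_image(name): name is "scene" or "top" or "wrist"; returns a dict with "frame" (420x560x3 uint8, red, green, blue), "vertical_fov" (degrees; the focal length in pixels is half the picture's height over the tangent of half this angle, whatever the lens; pixels are square), "cx", "cy" (the principal point, pixels), "cam_to_world" (4x4, takes a point from camera to world coordinates). Camera axes: x right, y down, z forward; pixel columns grow to the right and rows downward; lengths in m; the calibration is good to about 2 mm. A picture is of the moment at which its call begins. There is no depth.
- r.finish_job(): hands the job in; it is judged then, once.
The state is a dict: "time_s": time; "q": joint angles; "joint_vel": joint speeds; "joint_torque": joint torques, N m; "ee_pos": TCP position; "orientation": TCP orientation; "ft_force": force on the tool from outside, world axes, zero at the start; "ft_torque": the same for the moment, N m; "finger_gap": finger opening in m; "gripper_force": force on a finger pad.
Only numpy, scipy, OpenCV 4.12 (cv2) and the standard library are available. Lean on these libraries where they do the work, as an engineer would, in place of code of your own. Each camera call takes 0.05 s, during which the arm holds its last target. There are 200 camera calls.

## Working session

There is one attempt and no reset: what is moved stays moved. The work goes in short steps, Python scripts to look and compute and a tool call to move; the robot and the scene stay as the last step left them, time stands still between calls to the robot, and variables do not carry over. Pictures are saved under pics/ and viewed, at most 10 in all, crops included, and the job is handed in when it is done.

Besides the shell and the picture viewer there is one more tool, called after "Emit:" as name(argument=value, ...), one argument or row to a line, values as JSON. apply_moves: Moves the arm, as the interface text tells. Shifts and turns lie within -1 to 1; 1 stands for 0.15 m of shift or 45 degrees of turn. Its arguments: {"type":"object","properties":{"series":{"type":"array"},"force":{"type":"number"}},"required":["series"]}

```bash
mkdir -p pics; python3 - <<'E'
from plant import get_state, optics, r
import cv2,numpy as np
for n in ["scene","top"]:
    d=optics.get_image(n); cv2.imwrite(f"pics/{n}0.png",d["frame"][:,:,::-1]); 
    print(n,d["vertical_fov"],d["cx"],d["cy"],np.round(d["cam_to_world"],3).tolist())
s=get_state(); print(s["time_s"],s["ee_pos"],s["orientation"],s["finger_gap"])
E
```

```text
scene 52.80840084141776 281.9164064389945 207.98143392249557 [[0.116, 0.775, -0.622, 1.151], [0.993, -0.092, 0.07, -0.104], [-0.003, -0.626, -0.78, 0.771], [0.0, 0.0, 0.0, 1.0]]
top 44.27561728006986 288.52774978293394 211.8216864699681 [[0.01, -0.989, 0.146, 0.441], [-1.0, -0.008, 0.01, -0.078], [-0.008, -0.146, -0.989, 1.273], [0.0, 0.0, 0.0, 1.0]]
0.1 [ 0.28111387 -0.5578846   0.2307936 ] [-3.14058617e+00  5.88002646e-05  4.66783004e-01] 0.08570411646753663
```

View pics/top0.png

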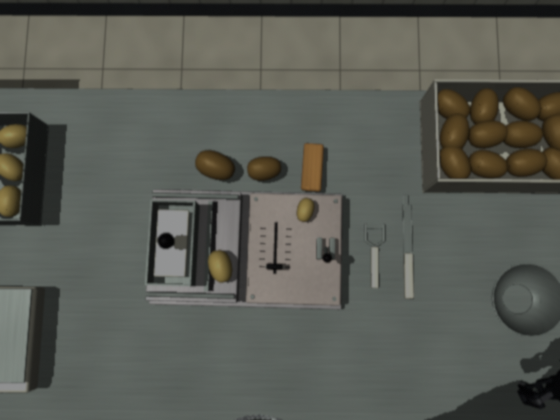

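View pics/scene0.png

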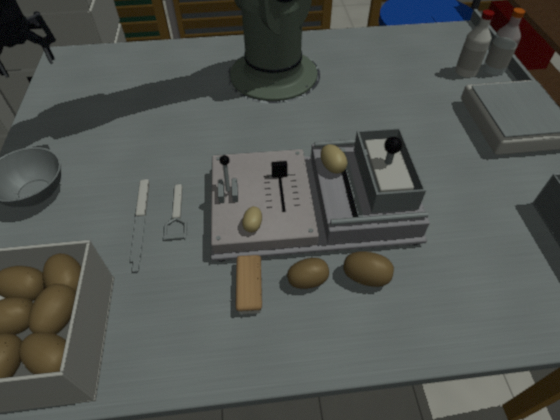

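The top view shows the tab at about (275,267), the ball at (327,258) and the pink housing spanning (247–342, 194–306). The scene view shows the tab at (280,168) and the ball at (225,160).

```bash
cat > h.py <<'E'
from plant import get_state, optics, r
import cv2,numpy as np
def ray(d,u,v):
    f=210/np.tan(np.radians(d["vertical_fov"]/2)); M=np.array(d["cam_to_world"])
    w=M[:3,:3]@np.array([(u-d["cx"])/f,(v-d["cy"])/f,1]); return M[:3,3],w/np.linalg.norm(w)
def plane(d,u,v,z):
    o,w=ray(d,u,v); return o+w*(z-o[2])/w[2]
def tri(a,b):
    A=0;B=0
    for o,w in (a,b):
        P=np.eye(3)-np.outer(w,w); A=A+P; B=B+P@o
    return np.linalg.solve(A,B)
E
python3 - <<'E'
from h import *
T=optics.get_image("top");S=optics.get_image("scene"); print(T.keys())
np.set_printoptions(precision=4,suppress=True)
def blobs(d,box,th):
    x0,y0,x1,y1=box; g=d["frame"][y0:y1,x0:x1].max(2)
    n,l,s,c=cv2.connectedComponentsWithStats((g<th).astype(np.uint8))
    for i in range(1,n):
        if s[i,4]>15: print(s[i]+[x0,y0,0,0,0],c[i]+[x0,y0])
print("top");blobs(T,(250,205,340,300),45)
print("scene");blobs(S,(213,150,310,220),45)
f=T["frame"].astype(int)
# housing: bright pinkish
m=((f[...,0]-f[...,1]>3)&(f[...,0]>90)).astype(np.uint8); m[:, :243]=0; m[:190]=0; m[312:]=0; m[:,350:]=0
m=cv2.morphologyEx(m,cv2.MORPH_OPEN,np.ones((5,5)))
c=max(cv2.findContours(m,0,2)[0],key=cv2.contourArea); b=cv2.boxPoints(cv2.minAreaRect(c))
print(b); P=np.array([plane(T,*p,0.06) for p in b]);print(P)
out=np.hstack([cv2.resize(T["frame"][190:312,240:350],None,fx=3.6,fy=3.6,interpolation=2),cv2.resize(S["frame"][140:262,200:310],None,fx=3.6,fy=3.6,interpolation=2)])
cv2.imwrite("pics/c.png",out[:,:800,::-1])
E
```

```text
dict_keys(['frame', 'vertical_fov', 'cx', 'cy', 'cam_to_world'])
top
[267 224  16  49 152] [274.7632 256.3882]
[322 249  11  13  90] [327.0778 256.0667]
scene
[220 156   9  10  69] [224.1014 160.058 ]
[271 161  16  50 308] [279.4805 175.1104]
[[246.3236 303.2297]
 [248.23   192.6591]
 [340.7542 194.2544]
 [338.8479 304.825 ]]
[[ 0.405   0.0294  0.06  ]
 [ 0.6654  0.0305  0.06  ]
 [ 0.6634 -0.1905  0.06  ]
 [ 0.4035 -0.1848  0.06  ]]
```

View pics/c.png

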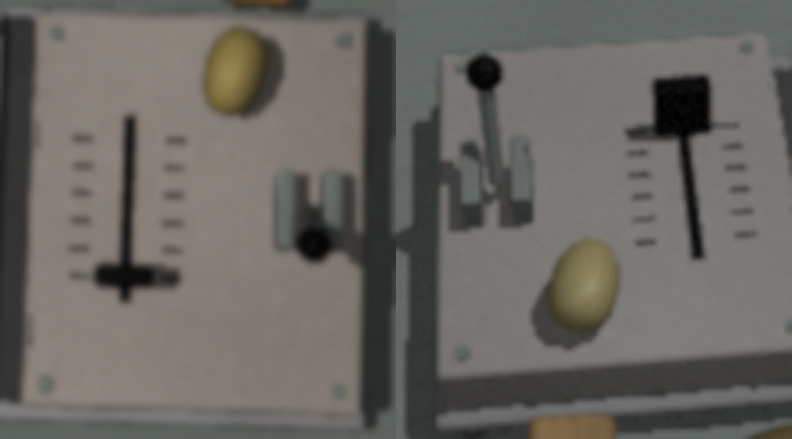

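The crop shows the tab top (top view) at about (274.3,266.4), the ball at (327.2,257.5), and in the scene view the ball at (224.4,160). The slot runs forward between the six marks, with the slider at the rearmost one.

```bash
python3 - <<'E'
from h import *
np.set_printoptions(precision=4,suppress=True)
T=optics.get_image("top");S=optics.get_image("scene")
c=lambda u,v:(u/3.6+240-.4,v/3.6+190-.4)
s=lambda u,v:((u-396)/3.6+200-.4,v/3.6+140-.4)
t=plane(T,*c(123.5,275),.1025); print("tab",t)
print("tabscene rear top edge",plane(S,*s(682,78),.1025))
print("ball tri",tri(ray(T,*c(314,243)),ray(S,*s(484,72))), plane(T,*c(314,243),.139))
print("slot",plane(T,*c(130,115),.06),plane(S,*s(698,255),.06))
L=[plane(T,*c(u,v),.06)[:2] for u,v in [(82,138),(82,165),(82,192),(82,220),(82,248),(78,275)]]
R=[plane(T,*c(u,v),.06)[:2] for u,v in [(176,141),(175,168),(174,194),(173,222),(172,250)]]
print(np.array(L));print(np.array(R))
L2=[plane(S,*s(u,v),.06)[:2] for u,v in [(733,125),(734,147),(736,167),(739,189),(742,211),(746,235)]]
R2=[plane(S,*s(u,v),.06)[:2] for u,v in [(638,132),(638,153),(639,175),(641,196),(644,218),(646,242)]]
print(np.array(L2));print(np.array(R2))
for u,v in [(57,33),(345,41),(46,384),(338,391)]: print("screw",plane(T,*c(u,v),.06))
E
```

```text
tab [ 0.4898 -0.0349  0.1025]
tabscene rear top edge [ 0.4863 -0.0346  0.1025]
ball tri [ 0.5085 -0.1522  0.1433] [ 0.5087 -0.152   0.139 ]
slot [ 0.5964 -0.0362  0.06  ] [ 0.5924 -0.0372  0.06  ]
[[ 0.5809 -0.0048]
 [ 0.5631 -0.0051]
 [ 0.5453 -0.0054]
 [ 0.527  -0.0057]
 [ 0.5088 -0.006 ]
 [ 0.4912 -0.0037]]
[[ 0.5795 -0.0666]
 [ 0.5616 -0.0661]
 [ 0.5446 -0.0656]
 [ 0.5263 -0.0652]
 [ 0.508  -0.0647]]
[[ 0.4898 -0.0025]
 [ 0.5087 -0.0044]
 [ 0.5256 -0.0054]
 [ 0.5438 -0.006 ]
 [ 0.5615 -0.0066]
 [ 0.5805 -0.0067]]
[[ 0.4887 -0.0634]
 [ 0.5066 -0.0651]
 [ 0.5251 -0.0662]
 [ 0.5423 -0.0666]
 [ 0.56   -0.0664]
 [ 0.5788 -0.067 ]]
screw [0.6508 0.013  0.06  ]
screw [ 0.647  -0.1778  0.06  ]
screw [0.4211 0.0157 0.06  ]
screw [ 0.4185 -0.1725  0.06  ]
```

Emit:
apply_moves(
  series=[
    [[0,0,0],[0,0,0.18],-1],
    [[0,0,0],[0,0,0.37],-1],
    [[0,0,0],[0,0,0.55],-1],
    [[0,0,0],[0,0,0.6],-1],
    [[0,0,0],[0,0,0.6],-1],
  ],
)

```text
time_s: 0.8
ee_pos: [0.2814, -0.558, 0.2312]
orientation: [-3.142, 0.0, -0.005]
ft_force: [0.1, -0.1, -0.7]
finger_gap: 0.0124
gripper_force: 0.0
```

Emit:
apply_moves(
  series=[
    [[0.1,-0.3,0],[0,0,0],-1],
    [[0.2,-0.6,0],[0,0,0],-1],
    [[0.3,-0.9,0],[0,0,0],-1],
  ],
)

```text
time_s: 1.1
ee_pos: [0.327, -0.4217, 0.2312]
orientation: [-3.142, 0.0, -0.003]
ft_force: [0.8, 0.5, 0.6]
finger_gap: 0.0001
gripper_force: 0.0
```

Emit:
apply_moves(
  series=[
    [[0.1,-0.3,0],[0,0,0],-1],
    [[0.2,-0.6,0],[0,0,0],-1],
    [[0.3,-0.9,0],[0,0,0],-1],
  ],
)

```text
time_s: 1.4
ee_pos: [0.3727, -0.2868, 0.2315]
orientation: [3.141, -0.0, -0.003]
ft_force: [1.0, -0.2, 0.4]
finger_gap: -0.0
gripper_force: 0.0
```

Emit:
apply_moves(
  series=[
    [[0.1,-0.3,0],[0,0,0],-1],
    [[0.2,-0.6,0],[0,0,0],-1],
    [[0.3,-0.9,0],[0,0,0],-1],
    [[0.3,-0.9,0],[0,0,0],-1],
  ],
)

```text
time_s: 1.8
ee_pos: [0.4199, -0.1485, 0.2316]
orientation: [-3.14, -0.001, 0.005]
ft_force: [-0.2, -1.0, -0.0]
finger_gap: 0.0002
gripper_force: 0.0
```

Emit:
apply_moves(
  series=[
    [[0.08,-0.26,0],[0,0,0.03],-1],
    [[0.16,-0.52,0],[0,0,0.03],-1],
    [[0.23,-0.76,0],[0,0,0.03],-1],
    [[0.23,-0.76,0.2],[0,0,0.03],-1],
    [[0.23,-0.76,0.4],[0,0,0.03],-1],
  ],
)

```text
time_s: 2.3
ee_pos: [0.4538, -0.039, 0.1711]
orientation: [-3.141, -0.002, -0.024]
ft_force: [0.6, 0.2, -0.9]
finger_gap: 0.0002
gripper_force: 0.0
```

Emit:
apply_moves(
  series=[
    [[0,0,0.2],[0,0,0],-1],
    [[0,0,0.4],[0,0,0],-1],
    [[0,0,0.55],[0,0,0],-1],
    [[0,0,0.58],[0,0,0],-1],
    [[0,0,0.58],[0,0,0],-1],
  ],
)

```text
time_s: 2.8
ee_pos: [0.4529, -0.04, 0.0842]
orientation: [-3.142, 0.001, -0.027]
ft_force: [0.6, -0.3, 1.7]
finger_gap: -0.0005
gripper_force: 0.0
```

```bash
python3 - <<'E'
from h import *
for n,b in (("top",(190,312,240,350)),("scene",(120,262,200,340))):
    f=optics.get_image(n)["frame"][b[0]:b[1],b[2]:b[3]]
    globals()[n]=cv2.resize(f,(400,440),interpolation=2)
cv2.imwrite("pics/d.png",np.hstack([top,scene])[:,:,::-1])
E
```

```text
(no output)
```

View pics/d.png

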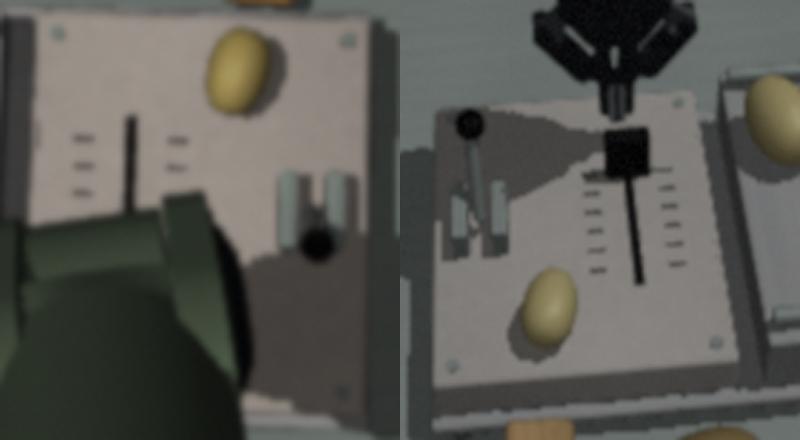

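The fingertips stand clear behind the tab in the scene view, with the tab at (627,150) and the fingers at (617,100). They sit a few mm to its right, which I'll correct while advancing.

Emit:
apply_moves(
  series=[
    [[0.02,-0.03,0],[0,0,0],-1],
    [[0.04,-0.03,0],[0,0,0],-1],
    [[0.06,-0.03,0],[0,0,0],-1],
    [[0.08,-0.03,0],[0,0,0],-1],
    [[0.08,-0.03,0],[0,0,0],-1],
  ],
)

```text
time_s: 3.4
ee_pos: [0.4657, -0.0358, 0.0844]
orientation: [-3.142, -0.0, -0.028]
ft_force: [-0.7, -0.7, 0.2]
finger_gap: -0.0
gripper_force: 0.0
```

Emit:
apply_moves(
  series=[
    [[0.01,0,0],[0,0,0],-1],
    [[0.02,0,0],[0,0,0],-1],
    [[0.03,0,0],[0,0,0],-1],
    [[0.04,0,0],[0,0,0],-1],
    [[0.04,0,0],[0,0,0],-1],
  ],
)

```text
time_s: 3.9
ee_pos: [0.4714, -0.0359, 0.0843]
orientation: [-3.142, -0.0, -0.028]
ft_force: [0.7, -0.3, 0.3]
finger_gap: -0.0
gripper_force: 0.0
```

Emit:
apply_moves(
  series=[
    [[0.005,0,0],[0,0,0],-1],
    [[0.01,0,0],[0,0,0],-1],
    [[0.01,0,0],[0,0,0],-1],
  ],
)

```text
time_s: 4.2
ee_pos: [0.4726, -0.036, 0.0843]
orientation: [3.142, 0.0, -0.028]
ft_force: [0.4, 0.4, -0.4]
finger_gap: -0.0001
gripper_force: 0.2
```

Emit:
apply_moves(
  series=[
    [[0.005,0,0],[0,0,0],-1],
    [[0.01,0,0],[0,0,0],-1],
    [[0.01,0,0],[0,0,0],-1],
  ],
)

```text
time_s: 4.5
ee_pos: [0.4741, -0.036, 0.0843]
orientation: [3.142, 0.0, -0.028]
ft_force: [-1.7, 0.2, 1.2]
finger_gap: -0.0001
gripper_force: 1.1
```

Emit:
apply_moves(
  series=[
    [[0.005,0,0],[0,0,0],-1],
    [[0.01,0,0],[0,0,0],-1],
    [[0.01,0,0],[0,0,0],-1],
  ],
)

```text
time_s: 4.8
ee_pos: [0.4756, -0.036, 0.0843]
orientation: [-3.142, 0.0, -0.028]
ft_force: [-4.5, 0.7, 0.4]
finger_gap: 0.0002
gripper_force: 1.6
```

Emit:
apply_moves(
  series=[
    [[0.005,0,0],[0,0,0],-1],
    [[0.01,0,0],[0,0,0],-1],
    [[0.01,0,0],[0,0,0],-1],
  ],
)

```text
time_s: 5.1
ee_pos: [0.4772, -0.0361, 0.0842]
orientation: [-3.142, 0.0, -0.028]
ft_force: [-3.7, 0.4, 1.5]
finger_gap: -0.0001
gripper_force: 1.6
```

Emit:
apply_moves(
  series=[
    [[0.005,0,0],[0,0,0],-1],
    [[0.01,0,0],[0,0,0],-1],
    [[0.01,0,0],[0,0,0],-1],
  ],
)

```text
time_s: 5.4
ee_pos: [0.4789, -0.0361, 0.0843]
orientation: [-3.142, -0.0, -0.028]
ft_force: [-2.7, 0.3, 0.5]
finger_gap: 0.0001
gripper_force: 1.1
```

Emit:
apply_moves(
  series=[
    [[0.01,0,0],[0,0,0],-1],
    [[0.02,0,0],[0,0,0],-1],
    [[0.03,0,0],[0,0,0],-1],
    [[0.04,0,0],[0,0,0],-1],
    [[0.05,0,0],[0,0,0],-1],
  ],
)

```text
time_s: 5.9
ee_pos: [0.4865, -0.0364, 0.0844]
orientation: [-3.142, -0.0, -0.028]
ft_force: [-0.4, -0.4, 0.4]
finger_gap: -0.0001
gripper_force: 0.0
```

Emit:
apply_moves(
  series=[
    [[0.01,0,0],[0,0,0],-1],
    [[0.02,0,0],[0,0,0],-1],
    [[0.03,0,0],[0,0,0],-1],
    [[0.04,0,0],[0,0,0],-1],
    [[0.05,0,0],[0,0,0],-1],
  ],
)

```text
time_s: 6.4
ee_pos: [0.4934, -0.0365, 0.0843]
orientation: [3.142, 0.001, -0.028]
ft_force: [-3.5, 0.5, 3.3]
finger_gap: -0.0001
gripper_force: 1.9
```

Emit:
apply_moves(
  series=[
    [[0.01,0,0],[0,0,0],-1],
    [[0.02,0,0],[0,0,0],-1],
    [[0.03,0,0],[0,0,0],-1],
    [[0.04,0,0],[0,0,0],-1],
    [[0.05,0,0],[0,0,0],-1],
  ],
)

```text
time_s: 6.9
ee_pos: [0.5017, -0.0368, 0.0843]
orientation: [-3.142, -0.001, -0.028]
ft_force: [-0.0, 0.0, 0.1]
finger_gap: 0.0001
gripper_force: 0.0
```

Emit:
apply_moves(
  series=[
    [[0.01,0,0],[0,0,0],-1],
    [[0.02,0,0],[0,0,0],-1],
    [[0.03,0,0],[0,0,0],-1],
    [[0.04,0,0],[0,0,0],-1],
    [[0.05,0,0],[0,0,0],-1],
  ],
)

```text
time_s: 7.4
ee_pos: [0.5087, -0.037, 0.0843]
orientation: [-3.142, 0.0, -0.028]
ft_force: [-1.2, -0.5, 0.5]
finger_gap: -0.0
gripper_force: 0.7
```

Emit:
apply_moves(
  series=[
    [[0.01,0,0],[0,0,0],-1],
    [[0.02,0,0],[0,0,0],-1],
    [[0.02,0,0],[0,0,0],-1],
  ],
)

```text
time_s: 7.7
ee_pos: [0.5116, -0.037, 0.0843]
orientation: [-3.142, 0.0, -0.028]
ft_force: [-3.2, 0.2, 2.7]
finger_gap: -0.0001
gripper_force: 1.3
```

Emit:
apply_moves(
  series=[
    [[0.01,0,0],[0,0,0],-1],
    [[0.02,0,0],[0,0,0],-1],
    [[0.03,0,0],[0,0,0],-1],
    [[0.04,0,0],[0,0,0],-1],
    [[0.04,0,0],[0,0,0],-1],
  ],
)

```text
time_s: 8.2
ee_pos: [0.5183, -0.0372, 0.0844]
orientation: [-3.142, -0.001, -0.028]
ft_force: [0.4, 0.2, -0.3]
finger_gap: 0.0
gripper_force: 0.0
```

Emit:
apply_moves(
  series=[
    [[0.005,0,0],[0,0,0],-1],
    [[0.01,0,0],[0,0,0],-1],
    [[0.015,0,0],[0,0,0],-1],
    [[0.015,0,0],[0,0,0],-1],
  ],
)

```text
time_s: 8.6
ee_pos: [0.52, -0.0373, 0.0843]
orientation: [-3.142, -0.0, -0.028]
ft_force: [0.1, -0.8, 0.7]
finger_gap: -0.0004
gripper_force: 0.0
```

Emit:
apply_moves(
  series=[
    [[-0.1,0,0],[0,0,0],-1],
    [[-0.25,0,0],[0,0,0],-1],
    [[-0.38,0,0],[0,0,0],-1],
    [[-0.38,0,-0.3],[0,0,0],-1],
    [[-0.38,0,-0.6],[0,0,0],-1],
  ],
)

```text
time_s: 9.1
ee_pos: [0.4617, -0.0356, 0.175]
orientation: [-3.142, 0.003, -0.028]
ft_force: [1.1, -0.5, 0.3]
finger_gap: -0.0002
gripper_force: 0.0
```

Emit:
apply_moves(
  series=[
    [[0,0.25,0],[0,0,0],-1],
    [[0,0.5,0],[0,0,0],-1],
    [[0,0.75,0],[0,0,0],-1],
    [[0,0.75,0],[0,0,0],-1],
  ],
)

```text
time_s: 9.5
ee_pos: [0.4591, -0.1528, 0.1744]
orientation: [3.14, -0.0, -0.034]
ft_force: [-0.4, 1.0, 0.3]
finger_gap: 0.0002
gripper_force: 0.0
```

```bash
python3 - <<'E'
from h import *
print(get_state()["ee_pos"])
f=optics.get_image("scene")["frame"][100:262,190:350]
cv2.imwrite("pics/e.png",cv2.resize(f,(592,600),interpolation=2)[:,:,::-1])
E
```

```text
[ 0.4590919  -0.15278321  0.17443926]
```

View pics/e.png

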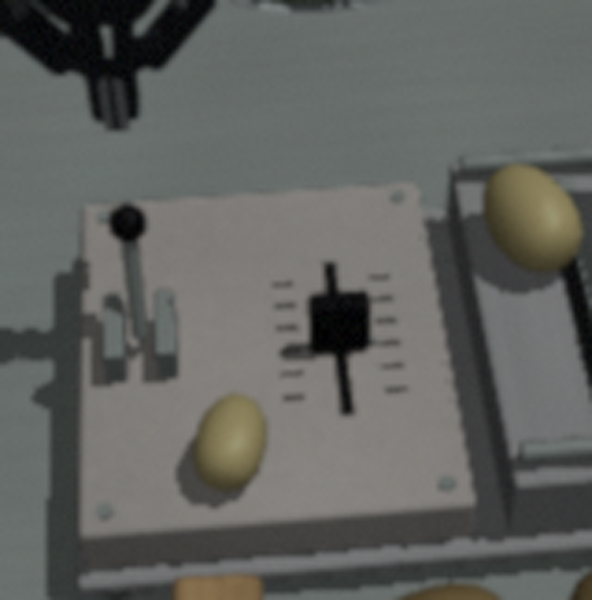

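The scene crop shows the slider's base on the fourth mark (third notch) with the potatoes untouched. The lever at (128,222) is still leaning back. Next, the lock.

Emit:
apply_moves(
  series=[
    [[0,0,0.15],[0,0,0],-1],
    [[0.04,0,0.295],[0,0,0],-1],
    [[0.12,0,0.295],[0,0,0],-1],
    [[0.15,0,0.295],[0,0,0],-1],
    [[0.15,0,0.295],[0,0,0],-1],
  ],
)

```text
time_s: 10.05
ee_pos: [0.4835, -0.1483, 0.1309]
orientation: [3.142, -0.001, -0.027]
ft_force: [0.1, 0.5, -0.5]
finger_gap: 0.0002
gripper_force: 0.0
```

Emit:
apply_moves(
  series=[
    [[0.02,0,0],[0,0,0],-1],
    [[0.04,0,0],[0,0,0],-1],
    [[0.06,0,0],[0,0,0],-1],
    [[0.08,0,0],[0,0,0],-1],
    [[0.1,0,0],[0,0,0],-1],
  ],
)

```text
time_s: 10.55
ee_pos: [0.4975, -0.1493, 0.1302]
orientation: [3.142, -0.0, -0.028]
ft_force: [-2.6, -0.4, 1.7]
finger_gap: 0.0003
gripper_force: 1.2
```

Emit:
apply_moves(
  series=[
    [[0.02,0,0],[0,0,0],-1],
    [[0.04,0,0],[0,0,0],-1],
    [[0.06,0,0],[0,0,0],-1],
    [[0.08,0,0],[0,0,0],-1],
    [[0.1,0,0],[0,0,0],-1],
  ],
)

```text
time_s: 11.05
ee_pos: [0.5126, -0.1496, 0.13]
orientation: [-3.142, 0.0, -0.028]
ft_force: [-1.8, -0.7, 1.7]
finger_gap: 0.0001
gripper_force: 0.9
```

Emit:
apply_moves(
  series=[
    [[0.02,0,0],[0,0,0],-1],
    [[0.04,0,0],[0,0,0],-1],
    [[0.06,0,0],[0,0,0],-1],
    [[0.08,0,0],[0,0,0],-1],
    [[0.1,0,0],[0,0,0],-1],
  ],
)

```text
time_s: 11.55
ee_pos: [0.5275, -0.15, 0.13]
orientation: [-3.142, 0.0, -0.028]
ft_force: [-1.2, 0.2, -0.7]
finger_gap: -0.0
gripper_force: 0.8
```

Emit:
apply_moves(
  series=[
    [[0.02,0,0],[0,0,0],-1],
    [[0.04,0,0],[0,0,0],-1],
    [[0.06,0,0],[0,0,0],-1],
    [[0.08,0,0],[0,0,0],-1],
    [[0.09,0,0],[0,0,0],-1],
  ],
)

```text
time_s: 12.05
ee_pos: [0.541, -0.1504, 0.13]
orientation: [-3.142, 0.0, -0.028]
ft_force: [-2.2, 0.7, -1.8]
finger_gap: -0.0001
gripper_force: 1.0
```

Emit:
apply_moves(
  series=[
    [[0.01,0,0],[0,0,0],-1],
    [[0.015,0,0],[0,0,0],-1],
    [[0.015,0,0],[0,0,0],-1],
  ],
)

```text
time_s: 12.35
ee_pos: [0.5431, -0.1505, 0.13]
orientation: [-3.142, -0.0, -0.028]
ft_force: [-1.4, 0.8, -0.5]
finger_gap: -0.0004
gripper_force: 0.6
```

Emit:
apply_moves(
  series=[
    [[0.007,0,0],[0,0,0],-1],
    [[0.007,0,0],[0,0,0],-1],
  ],
)

```text
time_s: 12.55
ee_pos: [0.5441, -0.1505, 0.1301]
orientation: [-3.142, -0.0, -0.028]
ft_force: [-2.0, -0.2, -1.6]
finger_gap: 0.0002
gripper_force: 0.8
```

Emit:
apply_moves(
  series=[
    [[0.007,0,0],[0,0,0],-1],
    [[0.007,0,0],[0,0,0],-1],
  ],
)

```text
time_s: 12.75
ee_pos: [0.5449, -0.1506, 0.13]
orientation: [-3.142, 0.001, -0.028]
ft_force: [-4.7, -0.1, -0.2]
finger_gap: 0.0001
gripper_force: 1.9
```

Emit:
apply_moves(
  series=[
    [[0.007,0,0],[0,0,0],-1],
    [[0.007,0,0],[0,0,0],-1],
  ],
)

```text
time_s: 12.95
ee_pos: [0.5451, -0.1506, 0.1298]
orientation: [-3.141, 0.002, -0.028]
ft_force: [-9.4, 1.1, 2.1]
finger_gap: -0.0004
gripper_force: 4.6
```

Emit:
apply_moves(
  series=[
    [[0.005,0,0],[0,0,0],-1],
    [[0.005,0,0],[0,0,0],-1],
  ],
)

```text
time_s: 13.15
ee_pos: [0.5453, -0.1506, 0.1298]
orientation: [-3.141, 0.003, -0.028]
ft_force: [-13.6, 1.4, 5.0]
finger_gap: -0.0001
gripper_force: 6.6
```

The force has risen to 14 N with almost no travel, so the lever is at its stop. Next I retreat, rise and check.

Emit:
apply_moves(
  series=[
    [[-0.03,0,0],[0,0,0],-1],
    [[-0.12,0,0],[0,0,0],-1],
    [[-0.3,0,0],[0,0,0],-1],
    [[-0.5,0,-0.1],[0,0,0],-1],
    [[-0.5,0,-0.4],[0,0,0],-1],
  ],
)

```text
time_s: 13.65
ee_pos: [0.4673, -0.1483, 0.1881]
orientation: [-3.141, 0.007, -0.029]
ft_force: [0.8, 0.2, 0.3]
finger_gap: 0.0
gripper_force: 0.0
```

Emit:
apply_moves(
  series=[
    [[0,0.3,-0.1],[0,0,0],-1],
    [[0,0.6,-0.2],[0,0,0],-1],
    [[0,0.9,-0.2],[0,0,0],-1],
    [[0,1.0,-0.2],[0,0,0],-1],
    [[0,1.0,-0.2],[0,0,0],-1],
  ],
)

```text
time_s: 14.15
ee_pos: [0.4674, -0.3007, 0.22]
orientation: [3.141, -0.001, -0.031]
ft_force: [0.4, 0.5, -0.0]
finger_gap: 0.0001
gripper_force: 0.0
```

```bash
python3 - <<'E'
from h import *
for n,b in (("top",(190,312,240,350)),("scene",(140,262,200,310))):
    f=optics.get_image(n)["frame"][b[0]:b[1],b[2]:b[3]]
    globals()[n]=cv2.resize(f,None,fx=3.6,fy=3.6,interpolation=2)
cv2.imwrite("pics/f.png",np.hstack([top,scene])[:,:800,::-1])
E
```

```text
(no output)
```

View pics/f.png

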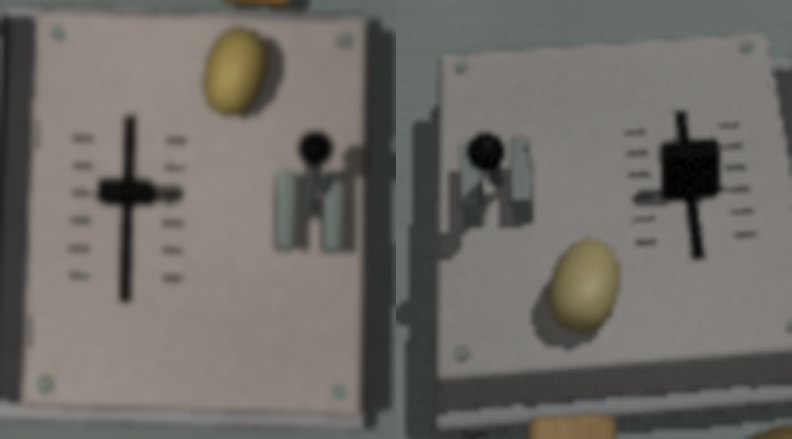

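The slider sits at (127,192), on the fourth line from the closed end, which is the third notch. The ball at (315,148) now leans forward, and the potato hasn't moved.

```bash
python3 -c "
from plant import r
print(r.finish_job())"
```

```text
the job is handed in; nothing more can be done
None
```

The gauge slider is resting in the third notch and the lock lever is pushed over to its far stop. The arm stood clear, the potatoes and tools were left alone, and I handed the job in at about 14 s.

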